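Set the gas valve to its index and hang the flag level

TASK

Open the ball valve on the little pipe stand by turning its lever until the lever points straight along the index clip on the quadrant, and let go of it. Then take the flat L-shaped valve flag out of its holder and hang it on the stand's pin by the one of its four holes from which it hangs level, and leave it hanging still. Do not shift the index clip or move the other things on the worktop.

Things in the scene. Friction and masses are not known exactly. Their poses are not given: they have to be found in the camera images.
- stand: fixed pipe stand, base 90 (x) x 310 (y) x 12 mm, pipe along its y. Origin under the base's centre on the worktop; x away from the robot, y left, z up; turned by up to 0.2 rad. In its frame, mm: lever pivot x 0, y 90; round gauge at y 0, top z 113; quadrant plate of radius 56 about the pivot, top z 66; post 14 thick at x 22, y -100, top z 153, carrying the pin.
- lever_axis (a point): point on the lever's vertical pivot axis at the height of the lever's grip (86 mm over the worktop); fixed to the stand
- lever_grip (a point): middle of the lever's grey grip, 92 mm from the pivot: an upright-sided bar 10 mm wide, 16 mm high (z 78 to 94 mm), 52 mm long (64 to 116 mm from the pivot), clear below down to the base; quadrant and index clip stay within 69 mm of the pivot. Its -x axis points outward along the lever.
- lever (a joint): opening of the valve in rad: 0 closed, lever pointing to the stand's -x (towards the robot); grows as the lever turns clockwise seen from above, towards the stand's +y, to 1.57 fully open (along the pipe). Stays where it is left; needs about 0.12 N m (1.3 N at the grip).
- index_notch (a point): middle of the notch of the index clip, a small forked brass clip (20 mm wide, 19 mm long, top at z 70.5 mm) on the quadrant's rim, 62 mm from the pivot axis; its -x axis points outward from the pivot. The lever passes freely over it.
- index (a joint): angle of the index clip in rad, on the same scale as lever: the lever lines up with the clip when both are equal. Stiff; must not be shifted.
- pin_tip (a point): free end of the steel pin, a straight round rod 6 mm thick. Axes as the stand's. From the tip (163 mm over the worktop) it runs along the stand's +x for 77 mm to the post and falls by 15 mm on the way, so that it points up towards the robot by 11 degrees; about 65 mm of it is free.
- flag_mid (a point): centre of the upper bar of the valve flag, a loose flat L plate of even thickness (6 mm) and material, 0.12 kg. x across the thickness, y along the bar, z up. Bar 120 (y) x 50 (z) mm. A leg 36 mm wide goes on 65 mm below the bar at its +y end (y 24 to 60 mm). Gripped across its thickness at the top edge.
- flag_hole (a point): centre of the first of the flag's four equal round through holes of 16 mm, in a row along the bar, at y -39, -13, +13 and +39 mm and z -3 mm from flag_mid (28 mm below the top edge); this point is the one at y -39 mm, farthest from the leg. Axes as flag_mid.
- holder: fixed grey holder in which the flag stands upright at the start, axes parallel to the flag's; base 70 (x) x 150 (y) x 12 mm, origin under its centre. A slot 40 mm high takes the leg's foot, a fork the bar's other end from below; the flag's top edge is 127 mm over the worktop, its upper 37 mm clear of the holder. Draw the flag straight up by 35 mm to free it.
- mouse: computer mouse, a bystander; origin at the centre of its underside
- tape: roll of tape, a bystander; origin at the centre of its underside
- dropper_a: small white bottle, a bystander; origin at the centre of its underside
- dropper_b: small white bottle, a bystander; origin at the centre of its underside
- rinse_bottle: tall white bottle, a bystander; origin at the centre of its underside
- jar: squat jar with orange cap, a bystander; origin at the centre of its underside
- tips: blue box of pipette tips, a bystander; origin at the centre of its underside
- beaker: glass beaker, a bystander; origin at the centre of its underside

How it is judged:
By the outcome, as a careful person would: the job done as asked, in the order asked, and still so for the second after the job is handed in, with the robot touching nothing.
It also fails if it takes over 58 s, if anything falls off the work surface, if the arm or the gripper's body presses on something with over 40 N, if the wrist force passes 120 N, or if a joint passes its speed limit or range.

ROBOT

A 7-joint arm with a two-finger parallel gripper is mounted at the origin on a cart in front of the work surface, level with it; the furniture and walls round the work are solid. World frame = base frame: x ahead of the robot, y to its left, z up, the work surface at z = 0. Lengths are in m, angles in rad, forces in N, time in s.
With the tool pointing down it reaches from about 0.4 to 0.85 m from the base axis. Payload 4.5 kg.
Tool frame: the origin (TCP) lies on the centre line of the jaws, within the pads' length; the fingertips stand 22 mm ahead of it and the grasp point (between the pads) lies 3 mm ahead of it; z points along the fingers, y is the line along which they close (so a half turn about z gives the same grasp; the last joint's range is limited). The gripper opens to 85 mm and grips with 20 to 120 N. Pads are 22 mm wide; open, the fingers measure 114 mm over their backs; the gripper's body (76 mm by 85 mm) begins 54 mm behind the grasp point. The pads swing forward as they close: fully open they stand 13 mm farther back than shut.
Start: joints at [-1.272, 0.689, -0.195, 1.565, 0.157, 0.902, -0.215], TCP at [0.164, 0.603, 0.253] pointing down, gripper open.
Joint ranges: [-3.01, 3.01], [-0.46, 2.08], [-1.47, 1.51], [0.13, 2.56], [-1, 4.14], [0.04, 2.09], [-2.66, 2.66]. Speed limits (rad/s): [2.57, 2.57, 3.14, 3.14, 3.14, 3.14, 3.14].

INTERFACE

Orientations are given as a unit quaternion [w, x, y, z].
In Python, from workcell import read_state, camera, camera_info, hand_in, find_in, landmark_of gives the robot as it stands.
- The arm moves only by the shell command python3 -m inch 'ROWS' [OPENING] [FORCE]. ROWS is text: rows parted by semicolons, each of 6 numbers parted by spaces: the shift along the tool's x, y, z normalised to -1 to 1, where 1 is 2.5 cm, then the turn, a rotation vector about the tool's x, y, z normalised to -1 to 1, where 1 is 5 degrees. A call has 1 to 20 rows; each row shifts and turns the commanded pose from where the row before left it, along the tool's axes as they then stand; what a row does not reach is not made up. A row lasts 1/12 s, in which the tool goes at most 41.7 mm and 7.16 degrees, less where a joint would pass 70% of its speed; a pose out of reach is approached as far as the arm can. A call with a number of a shift or a turn outside -1 to 1 is refused whole. A call with a gripper value outside its range is refused whole. OPENING is the gripper command: -1 is shut, 1 is fully open, values between are in proportion, set as the call begins (- or left out, the last holds). The fingers move at their own pace and stop on an object; FORCE is the grip in N (left out, the last holds). Time passes only in rows, so rows that do not move let the fingers close. It gives the time, the measured TCP pose, the force, the opening and the grip force at its end, in the units of the state.
- read_state(): the state, without advancing time (a new reading comes with each control period).
- camera(name): name is "side" or "top"; returns (picture, depth): 480x640x3 uint8, red, green, blue; 480x640 float32, m along the optical axis (not along the pixel's ray), 0 where there is no reading.
- camera_info(name): a dict with "fx", "fy", "cx", "cy" (pixels), "k1" (the pictures are not rectified: a ray, as slopes to the right and down, at radius r is drawn at 1 + k1 r^2 times it, then the intrinsics apply), "rvec" (rotation vector, rad) and "tvec" (3), from world to camera coordinates, as OpenCV has them. Camera axes: x right, y down, z forward; pixel columns grow to the right and rows downward; lengths in m; the calibration is good to about 2 mm. A picture is of the moment at which its call begins. camera_info takes no time and is no camera call.
- hand_in(): hands the job in; it is judged then, once.
Trained networks look in the newest picture that a camera, given by its name, has taken for a name from the list of things; names that differ only in an ending like _2 or _b are one class to them, and where a whole thing is asked for, a point or a joint stands for the part that bears it (a point fixed in the world has none). Each returns a list of dicts, best first, with "score" (0 to 1); they miss things now and then, are a little off and sometimes report something else, mostly with a low value. They report only what shows in the picture. A call takes as long as a camera call.
- find_in(camera, label): "uv" ([column, row] in pixels, amid what is visible of it).
- landmark_of(camera, label): "uv" ([column, row] in pixels: a listed point, or the origin of a listed thing).
The state is a dict: "time_s": time; "joints": joint angles; "qd": joint speeds; "effort": joint torques, N m; "ee_pos": TCP position; "tcp_rot": TCP orientation; "ft_force": force on the tool from outside, world axes, zero at the start; "moment": the same for the moment, N m; "opening": opening from 0.0 (shut) to 1.0 (fully open); "finger_force": force on a finger pad.
Only numpy, scipy, OpenCV 4.12 (cv2) and the standard library are available. Lean on these libraries where they do the work, as an engineer would, in place of code of your own. Each camera call takes 0.05 s, during which the arm holds its last target. There are 200 camera calls.

## Working session

There is one attempt and no reset: what is moved stays moved. The work goes in short steps, Python scripts to look and compute and a shell command to move; the robot and the scene stay as the last step left them, time stands still between calls to the robot, and variables do not carry over. Pictures are saved under pics/ and viewed, at most 10 in all, crops included, and the job is handed in when it is done.

```bash
mkdir -p pics
cat > h.py <<'E'
import numpy as np, cv2
from scipy.spatial.transform import Rotation as R
from workcell import *
def cam(n):
    i=camera_info(n); K=np.array([[i['fx'],0,i['cx']],[0,i['fy'],i['cy']],[0,0,1.]])
    Rm=cv2.Rodrigues(np.array(i['rvec'],float))[0]; return K,i['k1'],Rm,np.array(i['tvec'],float).ravel()
def ray(n,uv):
    K,k1,Rm,t=cam(n)
    s=cv2.undistortPoints(np.array([[uv]],float),K,np.array([k1,0,0,0.]))[0,0]
    return -Rm.T@t, Rm.T@np.array([s[0],s[1],1]), s
def atz(n,uv,z):
    o,d,_=ray(n,uv); return o+d*(z-o[2])/d[2]
def tri(a,ua,b,ub):
    o1,d1,_=ray(a,ua);o2,d2,_=ray(b,ub)
    s=np.linalg.lstsq(np.c_[d1,-d2],o2-o1,rcond=None)[0]
    p,q=o1+d1*s[0],o2+d2*s[1]; return (p+q)/2,np.linalg.norm(p-q)
def proj(n,P):
    K,k1,Rm,t=cam(n)
    return cv2.projectPoints(np.atleast_2d(np.array(P,float)),Rm,t,K,np.array([k1,0,0,0.]))[0][:,0]
def snap(n,f=None):
    p,d=camera(n)
    if f: cv2.imwrite('pics/'+f,p[:,:,::-1])
    return p,d
E
python3 - <<'E'
from h import *
np.set_printoptions(precision=4,suppress=True)
for c in('side','top'):
    snap(c,c+'0.png'); K,k,Rm,t=cam(c); print(c,'pos',-Rm.T@t,'fwd',Rm[2],K[0,0],k)
L={}
for l in 'stand lever_axis lever_grip index_notch pin_tip flag_mid flag_hole holder mouse tape dropper_a rinse_bottle jar tips beaker'.split():
    for c in('side','top'):
        r=landmark_of(c,l)[:2]; L[c,l]=r
        print(l,c,[(np.round(x['uv'],1).tolist(),round(x['score'],2)) for x in r])
    if L['side',l] and L['top',l]:
        print('   tri',*tri('side',L['side',l][0]['uv'],'top',L['top',l][0]['uv']))
s=read_state();print(s['time_s'],s['ee_pos'],s['tcp_rot'],s['opening'])
E
```

```text
side pos [ 0.3424 -0.8808  0.7731] fwd [ 0.1559  0.82   -0.5507] 443.3250823292237 -0.08949266378664714
top pos [-0.394   0.3749  1.585 ] fwd [ 0.5367 -0.1527 -0.8298] 575.7261001452719 -0.10403185873621262
stand side [([304.6, 266.0], 0.66), ([252.7, 351.7], 0.6)]
stand top [([409.2, 204.8], 0.57), ([318.7, 265.3], 0.55)]
   tri [ 0.477  -0.1386  0.2213] 0.02942325836081745
lever_axis side [([304.0, 224.3], 0.61), ([254.2, 348.3], 0.53)]
lever_axis top []
lever_grip side [([271.7, 229.1], 0.61)]
lever_grip top []
index_notch side [([292.3, 223.0], 0.6)]
index_notch top []
pin_tip side [([288.3, 240.5], 0.72)]
pin_tip top [([355.2, 239.2], 0.88)]
   tri [0.4571 0.0383 0.1655] 0.008211066425916244
flag_mid side [([354.1, 317.4], 0.85), ([261.5, 378.7], 0.19)]
flag_mid top [([409.8, 206.3], 0.61)]
   tri [ 0.5691 -0.1862  0.0923] 0.005007868172961108
flag_hole side [([360.6, 327.2], 0.8)]
flag_hole top [([417.6, 203.2], 0.67)]
   tri [ 0.5755 -0.216   0.0893] 0.00403766421010213
holder side [([353.5, 349.2], 0.66)]
holder top [([408.5, 225.9], 0.77)]
   tri [ 0.5677 -0.19   -0.0102] 0.
[... 326 characters left out ...]
.79)]
dropper_a top [([395.6, 191.2], 0.75), ([372.7, 200.9], 0.67)]
   tri [ 0.7005 -0.1922  0.0165] 0.00833014717914751
rinse_bottle side [([306.1, 268.7], 0.57), ([372.8, 306.6], 0.35)]
rinse_bottle top [([418.1, 187.6], 0.91)]
   tri [ 0.487  -0.1752  0.2531] 0.06235623160420225
jar side [([375.3, 306.2], 0.64), ([288.7, 221.4], 0.35)]
jar top [([363.6, 208.8], 0.72)]
   tri [ 0.6632 -0.0661  0.0041] 0.0056748657569378625
tips side [([285.6, 212.2], 0.66), ([306.1, 266.0], 0.42)]
tips top []
beaker side [([245.1, 209.8], 0.58)]
beaker top [([218.7, 330.9], 0.57)]
   tri [0.3641 0.4908 0.0121] 0.009416820281464183
1.6 [0.1635 0.6032 0.2533] [0.     0.132  0.9913 0.    ] 0.9947301546125316
```

View pics/side0.png

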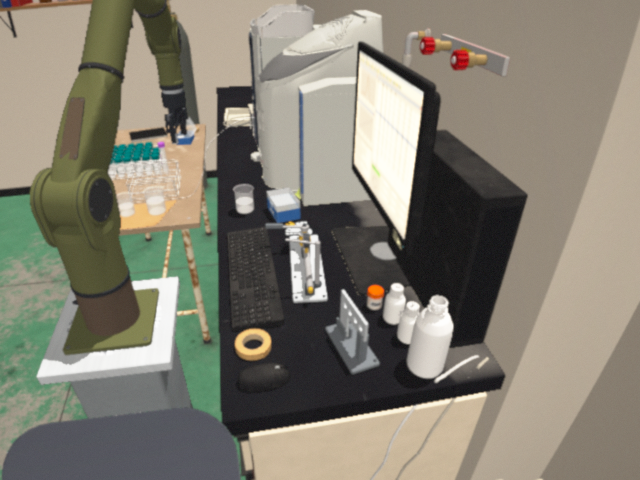

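View pics/top0.png

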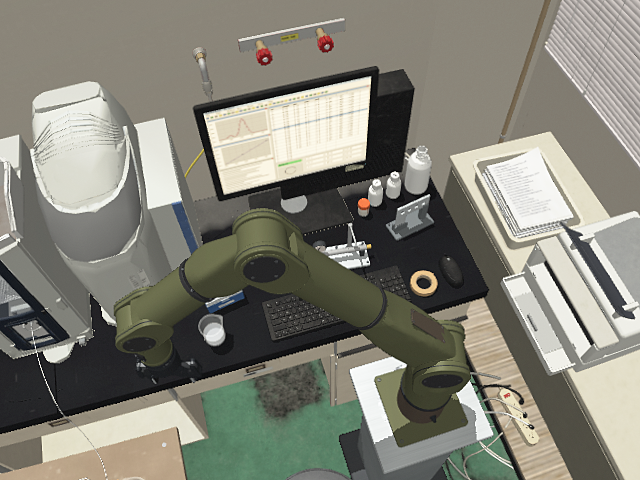

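The side view shows the stand at about (305,265), its lever at the far end near (285,227), and the flag holder at (352,340). From above, the arm hides the stand's lever end. I'll measure with the known heights and zoom in.

Run:
```python
from h import *
np.set_printoptions(precision=4,suppress=True)
p,d=snap('side')
for l,z in dict(stand=0,lever_axis=.086,lever_grip=.086,index_notch=.0705,pin_tip=.163,flag_mid=.102,flag_hole=.099,holder=0).items():
    for r in landmark_of('side',l)[:1]: print(l,np.round(r['uv'],1),atz('side',r['uv'],z))
for l,z in dict(stand=0,pin_tip=.163,flag_mid=.102,flag_hole=.099,holder=0).items():
    for c in('top',):
        for r in landmark_of('top',l)[:1]: print('top',l,np.round(r['uv'],1),atz('top',r['uv'],z))
# depth cloud
K,k1,Rm,t=cam('side')
v,u=np.mgrid[200:390,230:400]; uv=np.stack([u,v],-1).reshape(-1,1,2).astype(float)
s=cv2.undistortPoints(uv,K,np.array([k1,0,0,0.]))[:,0]; dd=d[200:390,230:400].ravel()
P=(np.c_[s,np.ones(len(s))]*dd[:,None]-t)@Rm
P=P[dd>0]
b=P[(P[:,2]>.006)&(P[:,2]<.018)&(P[:,0]>.4)&(P[:,0]<.62)]
# base of stand: min-area rect
for nm,m in (('stand',b[:,1]>-.08),('holder',b[:,1]<-.1)):
    q=b[m]; print(nm,len(q),cv2.minAreaRect((q[:,:2]*1000).astype(np.float32)))
q=P[(P[:,1]<-.1)&(P[:,1]>-.3)&(P[:,0]>.5)&(P[:,0]<.64)&(P[:,2]>.06)&(P[:,2]<.135)]
print('flag',len(q),q.mean(0),np.linalg.svd(q-q.mean(0),full_matrices=0)[2][2],q[:,2].max(),'rect',cv2.minAreaRect((q[:,:2]*1000).astype(np.float32)))
q=P[(P[:,2]>.072)&(P[:,2]<.1)&(P[:,0]>.35)&(P[:,0]<.6)&(P[:,1]>.1)]
print(len(q)); print(q[::max(1,len(q)//40)])
cv2.imwrite('pics/side_c.png',cv2.resize(p[205:310,235:345,::-1],None,fx=5.4,fy=5.4,interpolation=cv2.INTER_CUBIC))
```

```text
stand [426.9 368.5] [ 0.7138 -0.2845  0.    ]
lever_axis [303.4 223.2] [0.5252 0.2392 0.086 ]
lever_grip [275.4 227.1] [0.4403 0.2324 0.086 ]
index_notch [289.3 223.6] [0.4866 0.27   0.0705]
pin_tip [288.1 236.3] [0.4559 0.0576 0.163 ]
flag_mid [352.4 313.1] [ 0.5632 -0.1838  0.102 ]
flag_hole [360.7 328.2] [ 0.5696 -0.2296  0.099 ]
holder [351.1 345.6] [ 0.5653 -0.1851  0.    ]
top stand [409.2 204.8] [ 0.6382 -0.2212  0.    ]
top pin_tip [355.2 239.2] [0.4633 0.0381 0.163 ]
top flag_mid [409.8 206.3] [ 0.5657 -0.1825  0.102 ]
top flag_hole [417.6 203.2] [ 0.5716 -0.2121  0.099 ]
top holder [408.5 225.9] [ 0.5579 -0.1866  0.    ]
stand 1459 ((482.72100830078125, 221.48570251464844), (614.650146484375, 191.10597229003906), 81.43009948730469)
holder 1066 ((506.6647033691406, -194.07818603515625), (150.62847900390625, 207.42478942871094), 88.41503143310547)
flag 717 [ 0.5633 -0.1984  0.0994] [ 0.9816  0.1852 -0.0464] 0.12966072296296727 rect ((559.8629760742188, -191.01495361328125), (19.09330177307129, 120.87408447265625), 13.769838333129883)
215
[[0.5251 0.2278 0.0935]
 [0.4226 0.240
[... 294 characters left out ...]
93]
 [0.4632 0.2348 0.0858]
 [0.4777 0.2312 0.0863]
 [0.4921 0.2278 0.0868]
 [0.5069 0.2269 0.0856]
 [0.5205 0.2182 0.0894]
 [0.5357 0.2196 0.0868]
 [0.4248 0.2381 0.0846]
 [0.4392 0.2328 0.0863]
 [0.4538 0.2312 0.0856]
 [0.4688 0.233  0.0828]
 [0.4834 0.2302 0.0828]
 [0.4982 0.2293 0.0817]
 [0.5126 0.2253 0.0825]
 [0.5271 0.2223 0.0827]
 [0.4159 0.2397 0.0812]
 [0.4308 0.2412 0.0786]
 [0.4454 0.2383 0.0787]
 [0.4598 0.2336 0.08  ]
 [0.5255 0.2126 0.0853]
 [0.5179 0.2212 0.0775]
 [0.5317 0.2142 0.0801]
 [0.5229 0.2154 0.0769]
 [0.517  0.2164 0.0735]
 [0.5061 0.116  0.0981]
 [0.5124 0.1207 0.0909]
 [0.5065 0.1189 0.0895]
 [0.5197 0.1141 0.0911]
 [0.5146 0.1173 0.0862]
 [0.5098 0.1223 0.0801]]
```

View pics/side_c.png

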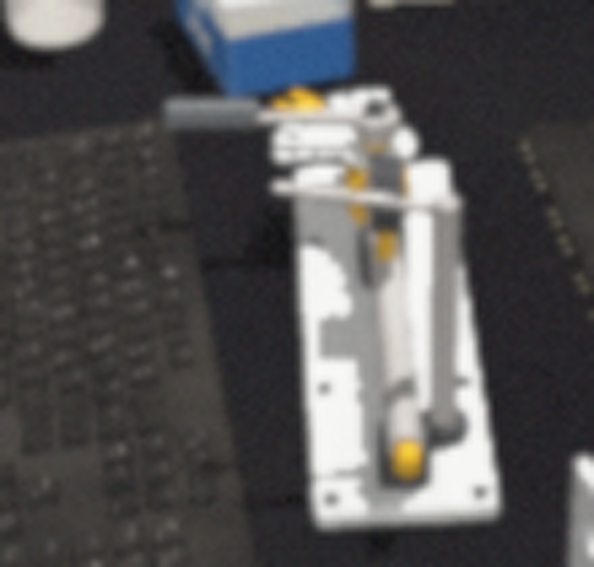

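The crop shows the lever grip from (165,113) to (258,113), pointing at the robot. The brass clip is at (300,100) just beyond it, and the pin runs from (275,187) to the post at (450,203). Next I'll fit the stand, clip and tips box from colour and depth.

```bash
cat >> h.py <<'E'
def cloud(n,p,d,box):
    u0,v0,u1,v1=box; K,k1,Rm,t=cam(n)
    v,u=np.mgrid[v0:v1,u0:u1]; s=cv2.undistortPoints(np.stack([u,v],-1).reshape(-1,1,2).astype(float),K,np.array([k1,0,0,0.]))[:,0]
    dd=d[v0:v1,u0:u1].ravel(); P=(np.c_[s,np.ones(len(s))]*dd[:,None]-t)@Rm
    hsv=cv2.cvtColor(p,cv2.COLOR_RGB2HSV)[v0:v1,u0:u1].reshape(-1,3).astype(int)
    m=dd>0; return P[m],hsv[m],np.c_[u.ravel(),v.ravel()][m]
E
python3 - <<'E'
from h import *
np.set_printoptions(precision=4,suppress=True)
p,d=snap('side'); P,h,uv=cloud('side',p,d,(230,190,400,390))
x,y,z=P.T
inb=(x>.42)&(x<.64)&(y>-.07)&(y<.34)
m=inb&(z>.005)&(z<.02)&(h[:,2]>200)&(h[:,1]<50)
q=P[m]; print('base',len(q),cv2.minAreaRect((q[:,:2]*1000).astype(np.float32)),'zmed',np.median(q[:,2]))
m=inb&(h[:,1]>120)&(h[:,0]>12)&(h[:,0]<32)&(y>.2)
print('brass',m.sum()); print(np.c_[P[m],uv[m]][::2])
m=inb&(z>.1)&(y<.12)
print('post/pin',m.sum()); print(np.c_[P[m],uv[m]][::max(1,m.sum()//45)])
m=(h[:,1]>120)&(h[:,0]>95)&(h[:,0]<125)&(y>.2)&(y<.5)
print('blue',m.sum(),np.percentile(P[m],[1,50,99],axis=0), cv2.minAreaRect((P[m][:,:2]*1000).astype(np.float32)))
m=inb&(z>.076)&(z<.097)&(y>.2)&(x<.5)
q=P[m]; v=np.linalg.svd(q[:,:2]-q[:,:2].mean(0))[2][0]; print('lever',q.mean(0),v,q[:,0].min(),np.degrees(np.arctan2(v[1],v[0])))
r=[]
for l,zz in dict(lever_axis=.086,lever_grip=.086,index_notch=.0705,pin_tip=.163).items():
    for k in range(3):
        snap('side'); L=landmark_of('side',l); 
        if L: print(l,np.round(L[0]['uv'],1),atz('side',L[0]['uv'],zz))
E
```

```text
base 791 ((515.3961181640625, 135.15966796875), (312.17156982421875, 87.9352798461914), 83.66209411621094) zmed 0.011735235924574278
brass 23
[[  0.4872   0.2807   0.0698 289.     222.    ]
 [  0.4933   0.28     0.0696 291.     222.    ]
 [  0.492    0.2706   0.0717 291.     223.    ]
 [  0.4981   0.2703   0.0712 293.     223.    ]
 [  0.4791   0.2662   0.0722 287.     224.    ]
 [  0.4881   0.2648   0.072  290.     224.    ]
 [  0.494    0.2636   0.0721 292.     224.    ]
 [  0.5106   0.2153   0.0538 300.     237.    ]
 [  0.5078   0.2177   0.049  299.     238.    ]
 [  0.5119   0.2049   0.0567 301.     238.    ]
 [  0.5082   0.2006   0.0564 300.     239.    ]
 [  0.508    0.2009   0.0385 300.     244.    ]]
post/pin 174
[[  0.4487   0.0443   0.1642 286.     239.    ]
 [  0.4558   0.0405   0.1659 289.     239.    ]
 [  0.515    0.1189   0.1083 307.     239.    ]
 [  0.4532   0.0405   0.1631 288.     240.    ]
 [  0.4605   0.0381   0.1639 291.     240.    ]
 [  0.4685   0.0417   0.1605 294.     240.    ]
 [  0.4767   0.0457   0.157  297.     240.    ]
 [  0.4834   0.039    0.1605 300
[... 2567 characters left out ...]
 111.62736511230469), 10.115817070007324)
lever [0.4518 0.2347 0.0866] [ 0.9921 -0.1252] 0.42170908922395806 -7.190605122983654
lever_axis [303.7 225.1] [0.5243 0.2283 0.086 ]
lever_axis [303.5 222.5] [0.5262 0.2431 0.086 ]
lever_axis [303.9 225.7] [0.5243 0.2248 0.086 ]
lever_grip [272.  224.9] [0.4318 0.2467 0.086 ]
lever_grip [273.7 224.7] [0.4369 0.2469 0.086 ]
lever_grip [272.5 226.6] [0.4322 0.2368 0.086 ]
index_notch [289.4 222.7] [0.4877 0.2752 0.0705]
index_notch [290.3 223. ] [0.4901 0.273  0.0705]
index_notch [352.4 347.3] [ 0.5465 -0.2538  0.0705]
pin_tip [285.1 238.9] [0.4468 0.0471 0.163 ]
pin_tip [286.3 239.7] [0.4493 0.0429 0.163 ]
pin_tip [286.1 239.1] [0.4492 0.0457 0.163 ]
```

Base fit: stand centre (0.5154, 0.1352), yaw about -6.5°. It agrees with the post, the pin tip and the lever direction. That puts the pivot at (0.5256, 0.2246), the grip at (0.434, 0.236), and the index at about 0.80 rad. Moving above the grip now.

```bash
python3 -m inch '0 0 0 0 0 -.87;0 0 0 0 0 -.87;-.69 -.742 0 0 0 0;-.69 -.742 0 0 0 0;-.69 -.742 0 0 0 0;-.69 -.742 0 0 0 0;-.69 -.742 0 0 0 0;-.69 -.742 0 0 0 0;-.69 -.742 0 0 0 0;-.69 -.742 0 0 0 0;-.69 -.742 0 0 0 0;-.69 -.742 0 0 0 0;-.69 -.742 0 0 0 0;-.69 -.742 0 0 0 0;-.69 -.742 0 0 0 0;-.69 -.742 0 0 0 0;-.69 -.742 0 0 0 0;-.69 -.742 0 0 0 0;-.69 -.742 0 0 0 0;-.69 -.742 0 0 0 0' 0
cat >> h.py <<'E'
def togo(pos,xdeg):
    "remaining move: turn units about tool z first, then shift units in turned tool axes"
    s=read_state(); q=s['tcp_rot']; M=R.from_quat([*q[1:],q[0]]).as_matrix()
    a=np.degrees(np.arctan2(M[1,0],M[0,0])); dt=-((xdeg-a+180)%360-180)
    c,sn=np.cos(np.radians(xdeg)),np.sin(np.radians(xdeg))
    T=np.array([[c,sn,0],[sn,-c,0],[0,0,-1.]]).T
    w=np.array(pos)-s['ee_pos']
    print('t',round(s['time_s'],2),'pos',np.round(s['ee_pos'],4),'xdeg',round(a,2),'zaxis',np.round(M[:,2],4),'turn u',round(dt/5,2),'shift u',np.round(T.T@w/.025,2),'open',round(s['opening'],3),'F',np.round(s['ft_force'],1),'q',np.round(s['joints'],2))
E
python3 -c "
from h import *
togo([.434,.236,.2],173.5)"
```

```text
time_s: 5.22
ee_pos: [0.4352, 0.2355, 0.2535]
tcp_rot: [0.0, 0.056, 0.998, 0.0]
ft_force: [0.7, 0.9, 0.4]
opening: 0.498
finger_force: 0.0
t 5.22 pos [0.4352 0.2355 0.2535] xdeg 173.52 zaxis [ 4.e-04  3.e-04 -1.e+00] turn u 0.0 shift u [0.05 0.02 2.14] open 0.498 F [0.7 0.9 0.4] q [-0.4   0.53 -0.3   1.95  0.23  0.7   0.62]
```

Run:
```python
from h import *
np.set_printoptions(precision=4,suppress=True)
p,d=snap('side');t,_=snap('top')
a=cv2.resize(p[150:280,220:350,::-1],(400,400),interpolation=cv2.INTER_CUBIC)
b=cv2.resize(t[170:300,240:370,::-1],(400,400),interpolation=cv2.INTER_CUBIC)
cv2.imwrite('pics/c1.png',np.hstack([a,b]))
s=read_state(); print(proj('side',s['ee_pos']))
P,h,uv=cloud('side',p,d,(230,150,350,260))
q=P[(P[:,2]>.225)&(P[:,2]<.26)&(P[:,0]>.38)&(P[:,0]<.49)&(P[:,1]>.15)&(P[:,1]<.32)]
print('fingers',np.percentile(q,[2,50,98],axis=0))
```

```text
[[271.6768 175.4896]]
fingers [[0.4216 0.1988 0.2348]
 [0.43   0.2041 0.2475]
 [0.4411 0.2134 0.2582]]
```

View pics/c1.png

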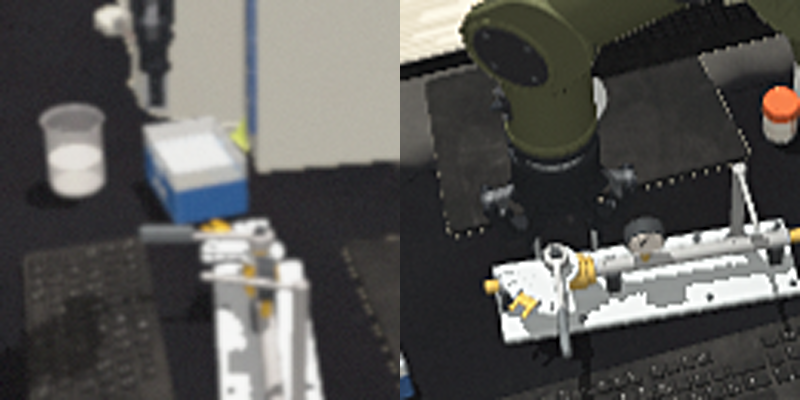

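The top view is now clear: the lever runs from (560,255) to (567,345) in the right crop and the brass clip is at (520,300), pointing down-left. I'll measure the index from it.

Run:
```python
from h import *
np.set_printoptions(precision=4,suppress=True)
for k in range(3):
    p,d=snap('top')
    for l,zz in dict(lever_axis=.086,lever_grip=.086,index_notch=.0705,pin_tip=.163).items():
        L=landmark_of('top',l)
        if L: print(l,np.round(L[0]['uv'],1),round(L[0]['score'],2),atz('top',L[0]['uv'],zz))
h=cv2.cvtColor(p,cv2.COLOR_RGB2HSV)[170:300,240:370].astype(int)
m=((h[...,1]>110)&(h[...,0]>12)&(h[...,0]<32)&(h[...,2]>90)).astype(np.uint8)
n,lab,st,ce=cv2.connectedComponentsWithStats(m)
for i in range(1,n):
    if st[i,4]>5: print('brass',st[i],ce[i]+[240,170],atz('top',ce[i]+[240,170],.069))
# white base
P,hh,uv=cloud('top',p,d,(240,170,420,310)); x,y,z=P.T
mm=(z>.0)&(z<.025)&(hh[:,2]>190)&(hh[:,1]<50)&(x>.4)&(x<.62)&(y>-.07)&(y<.34)
print('base',mm.sum(),cv2.minAreaRect(np.array([atz('top',q,.012)[:2]*1000 for q in uv[mm]],np.float32)))
# lever pixels
lv=(z>.072)&(z<.1)&(x>.38)&(x<.5)&(y>.18)&(y<.28)
q=np.array([atz('top',k,.094)[:2] for k in uv[lv]]);print('lever',len(q),q.mean(0),np.linalg.svd(q-q.mean(0))[2][0],q.min(0),q.max(0))
```

```text
lever_axis [291.2 252.2] 0.85 [0.5239 0.2216 0.086 ]
lever_grip [293.8 274.4] 0.5 [0.4465 0.2346 0.086 ]
index_notch [275.2 270.1] 0.42 [0.4865 0.2831 0.0705]
pin_tip [355.7 239.5] 0.72 [0.4619 0.037  0.163 ]
lever_axis [292.2 251.7] 0.88 [0.5247 0.2182 0.086 ]
lever_grip [291.6 277. ] 0.53 [0.4399 0.2432 0.086 ]
index_notch [276.5 269.7] 0.49 [0.4867 0.279  0.0705]
pin_tip [354. 243.] 0.77 [0.4518 0.0457 0.163 ]
lever_axis [289.9 251.6] 0.64 [0.5272 0.2248 0.086 ]
lever_grip [292.4 275.6] 0.53 [0.4438 0.2397 0.086 ]
index_notch [277.3 270.2] 0.47 [0.4843 0.2771 0.0705]
pin_tip [357.3 242. ] 0.82 [0.4522 0.0354 0.163 ]
brass [127  74   3   5  13] [368. 246.] [ 0.4841 -0.014   0.069 ]
brass [55 83  9 11 56] [299.25   258.6071] [0.5046 0.2023 0.069 ]
brass [27 91  5  4 19] [269.1053 262.4211] [0.5193 0.2941 0.069 ]
brass [35 95  9  8 31] [279.3871 268.3548] [0.4895 0.2693 0.069 ]
base 718 ((513.296630859375, 136.02464294433594), (307.27972412109375, 88.13414764404297), 83.58258056640625)
lever 93 [0.4518 0.2417] [-0.9998  0.0184] [0.4066 0.2225] [0.4969 0.2776]
```

```bash
python3 -m inch '.08 0 .8 0 0 0;0 0 .8 0 0 0;0 0 .8 0 0 0;0 0 .8 0 0 0;0 0 .8 0 0 0;0 0 .7 0 0 0;0 0 .7 0 0 0;0 0 .6 0 0 0;0 0 .5 0 0 0;0 0 0 0 0 0' 0; python3 -m inch '0 0 0 0 0 0;0 0 0 0 0 0;0 0 0 0 0 0;0 0 0 0 0 0;0 0 0 0 0 0;0 0 0 0 0 0' -1 25
python3 -c "
from h import *
togo([.4331,.2353,.091],173.5)"
```

```text
time_s: 6.9
ee_pos: [0.4315, 0.2363, 0.0889]
tcp_rot: [-0.001, 0.056, 0.998, -0.001]
ft_force: [-0.5, 0.7, -0.2]
opening: 0.499
finger_force: 0.0
time_s: 7.4
ee_pos: [0.4328, 0.2367, 0.0915]
tcp_rot: [0.0, 0.057, 0.998, 0.0]
ft_force: [-0.3, -0.8, 6.2]
opening: 0.107
finger_force: 26.0
t 7.4 pos [0.4328 0.2367 0.0915] xdeg 173.5 zaxis [ 1.e-03  5.e-04 -1.e+00] turn u 0.0 shift u [-0.02 -0.05  0.02] open 0.107 F [-0.3 -0.8  6.2] q [-0.51  0.8  -0.14  2.08  0.37  0.27  0.5 ]
```

```bash
python3 -m inch '-.007 .228 0 0 0 .71;-.007 .228 0 0 0 .71;-.007 .228 0 0 0 .71;-.007 .228 0 0 0 .71;-.007 .228 0 0 0 .71;-.007 .228 0 0 0 .71;-.007 .228 0 0 0 .71;-.007 .228 0 0 0 .71;-.007 .228 0 0 0 .71;-.007 .228 0 0 0 .71;-.007 .228 0 0 0 .71;-.007 .228 0 0 0 .71;0 0 0 0 0 0;0 0 0 0 0 0'
python3 - <<'E'
from h import *
np.set_printoptions(precision=4,suppress=True)
togo([.5245-.092*.606,.2258+.092*.7955,.091],127.3)
p,d=snap('side');t,_=snap('top')
a=cv2.resize(p[190:260,250:320,::-1],(400,400),interpolation=cv2.INTER_CUBIC)
b=cv2.resize(t[225:295,255:325,::-1],(400,400),interpolation=cv2.INTER_CUBIC)
cv2.imwrite('pics/c2.png',np.hstack([a,b]))
for c in('side','top'):
  for l,zz in dict(lever_axis=.086,lever_grip=.086,index_notch=.0705).items():
    L=landmark_of(c,l)
    if L: print(c,l,np.round(L[0]['uv'],1),round(L[0]['score'],2),atz(c,L[0]['uv'],zz))
E
```

```text
time_s: 8.57
ee_pos: [0.4647, 0.2964, 0.0916]
tcp_rot: [0.001, 0.415, 0.91, 0.001]
ft_force: [1.5, 0.3, 6.0]
opening: 0.112
finger_force: 25.7
t 8.57 pos [0.4647 0.2964 0.0916] xdeg 131.01 zaxis [ 0.0026  0.0015 -1.    ] turn u 0.74 shift u [-0.02  0.19  0.02] open 0.112 F [1.5 0.3 6. ] q [-0.65  0.84 -0.01  1.92  0.01  0.38  0.05]
side lever_axis [305.8 226. ] 0.86 [0.5295 0.2221 0.086 ]
side lever_grip [261.6 381.8] 0.69 [ 0.3489 -0.3217  0.086 ]
side index_notch [289.8 223.8] 0.37 [0.4879 0.2686 0.0705]
top lever_axis [291.6 252.9] 0.65 [0.5211 0.2211 0.086 ]
top lever_grip [447.  274.7] 0.6 [ 0.3074 -0.2009  0.086 ]
top index_notch [417.1 186.8] 0.22 [ 0.6537 -0.2477  0.0705]
```

View pics/c2.png

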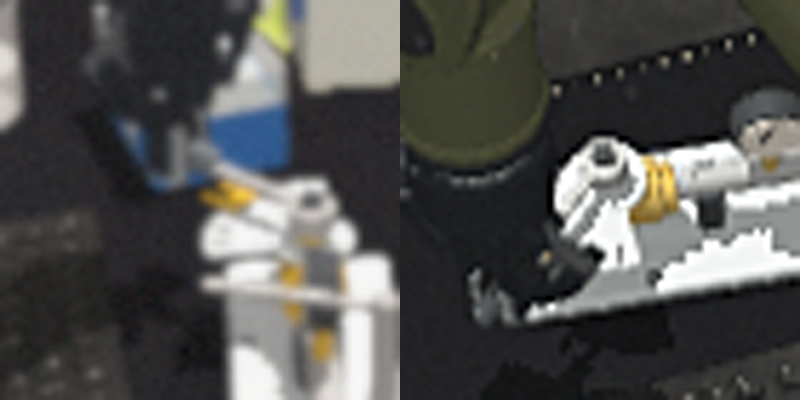

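The lever now stands nearly over the clip, but the gripper hides the fit. I'll finish the turn to 127.3°, release, lift off and inspect.

```bash
python3 -m inch '-.005 .12 0 0 0 .37;-.005 .12 0 0 0 .37;0 0 0 0 0 0;0 0 0 0 0 0'; python3 -m inch '0 0 0 0 0 0;0 0 0 0 0 0;0 0 0 0 0 0;0 0 0 0 0 0;0 0 -.5 0 0 0;0 0 -1 0 0 0;0 0 -1 0 0 0;0 0 -1 0 0 0;0 0 -1 0 0 0;0 0 -1 0 0 0;0 0 -1 0 0 0;0 0 0 0 0 0' 0
cat > lv.py <<'E'
from h import *
np.set_printoptions(precision=4,suppress=True)
c0=np.array([.5144,.1356]);piv=c0+.09*np.array([.112,.9937])
for c in('side','top'):
    p,d=snap(c,f'{c}_lv{int(read_state()["time_s"]*10)}.png')
    for l,zz in dict(lever_axis=.086,lever_grip=.086,index_notch=.0705).items():
        L=landmark_of(c,l)
        if L: q=atz(c,L[0]['uv'],zz);r=q[:2]-piv;print(c,l,np.round(L[0]['uv'],1),round(L[0]['score'],2),q,'r',np.hypot(*r),'ang',np.degrees(np.arctan2(r[1],r[0])))
    h=cv2.cvtColor(p,cv2.COLOR_RGB2HSV).astype(int)
    V,U=np.nonzero((h[...,1]>110)&(h[...,0]>12)&(h[...,0]<32)&(h[...,2]>90))
    q=np.array([atz(c,[u,v],.069)[:2] for u,v in zip(U,V)])-piv
    rr=np.hypot(*q.T);k=(rr>.045)&(rr<.08)&(q[:,0]<-.012)&(q[:,1]>.01);m=q[k].mean(0)
    print(c,'brass',k.sum(),m,np.hypot(*m),np.degrees(np.arctan2(m[1],m[0])))
    P,hh,uv=cloud(c,p,d,(230,170,340,300));
    w=np.array([atz(c,k2,.088)[:2] for k2 in uv])-piv; r=np.hypot(*w.T)
    k=(P[:,2]>.076)&(P[:,2]<.102)&(r<.125)&(r>.03)&(w[:,1]>-.02); q=P[k]; q2=q[:,:2]-piv
    print(c,'lever',k.sum(),'dir',(lambda v:np.degrees(np.arctan2(v[1],v[0])))(np.linalg.svd(q2-q2.mean(0),full_matrices=0)[2][0]),'mean',q2.mean(0),np.degrees(np.arctan2(*q2.mean(0)[::-1])))
E
python3 lv.py
```

```text
time_s: 9.3
ee_pos: [0.4693, 0.3002, 0.0916]
tcp_rot: [0.001, 0.444, 0.896, 0.001]
ft_force: [1.3, 1.2, 6.1]
opening: 0.113
finger_force: 25.8
time_s: 10.3
ee_pos: [0.4705, 0.3008, 0.2577]
tcp_rot: [0.002, 0.444, 0.896, 0.004]
ft_force: [1.1, 1.2, -0.4]
opening: 0.498
finger_force: 0.0
side lever_axis [305.5 226.8] 0.97 [0.5279 0.2178 0.086 ] r 0.007949586491756474 ang -64.73866750793975
side lever_grip [281.1 216.3] 0.69 [0.4648 0.292  0.086 ] r 0.08972018725522667 ang 131.72502463596845
side index_notch [288.6 221. ] 0.46 [0.4867 0.2857 0.0705] r 0.07149317679819128 ang 121.93488667586088
side brass 37 [-0.037   0.0471] 0.05983957920177569 128.13920461015854Traceback (most recent call last):
  File "lv.py", line 15, in <module>
    w=np.array([atz(c,k2,.088)[:2] for k2 in uv])-piv; r=np.hypot(*w.T)
                ~~~^^^^^^^^^^^
  File "h.py", line 12, in atz
    o,d,_=ray(n,uv); return o+d*(z-o[2])/d[2]
          ~~~^^^^^^
  File "h.py", line 8, in ray
    K,k1,Rm,t=cam(n)
              ~~~^^^
  File "h.py", line 5, in cam
    i=camera_info(n); K=np.array([[i['fx'],0,i['cx']],[0,i['fy'],i['cy']],[0,0,1.]])
ValueError: time passes only in moves, steps and waits
```

```bash
sed -i 's/^def cam(n)/import functools\n@functools.lru_cache(None)\ndef cam(n)/' h.py
cat >> lv.py <<'E'
    cv2.imwrite(f'pics/crop_{c}.png',cv2.resize(p[210:250,270:315,::-1] if c=='side' else p[235:290,255:310,::-1],(400,400),interpolation=cv2.INTER_CUBIC))
cv2.imwrite('pics/c3.png',np.hstack([cv2.imread('pics/crop_side.png'),cv2.imread('pics/crop_top.png')]))
E
python3 lv.py
```

```text
side lever_axis [308.5 223.2] 0.97 [0.5402 0.2364 0.086 ] r 0.019400577202456623 ang 35.88161904253186
side lever_grip [282.4 218.2] 0.62 [0.4672 0.2799 0.086 ] r 0.07928874476089923 ang 136.2315679970031
side index_notch [290.4 221.1] 0.49 [0.492  0.2841 0.0705] r 0.06738744331813182 ang 118.78230565693356
side brass 37 [-0.037   0.0471] 0.05983957920177569 128.13920461015854
side lever 87 dir -51.902361255096515 mean [-0.0481  0.0613] 128.12313982356528
top lever_axis [289.6 253.7] 0.85 [0.5202 0.2276 0.086 ] r 0.005008303438047947 ang 148.56177230714388
top lever_grip [270.5 273.9] 0.64 [0.4691 0.3007 0.086 ] r 0.09381444502583171 ang 126.21308117389034
top index_notch [278.4 268.6] 0.55 [0.4887 0.2725 0.0705] r 0.05943199120021144 ang 127.01924811621471
top brass 18 [-0.0366  0.0407] 0.05473534250977757 131.99809181585394
top lever 98 dir 127.81828957687192 mean [-0.0472  0.0609] 127.7746755770018
```

View pics/c3.png

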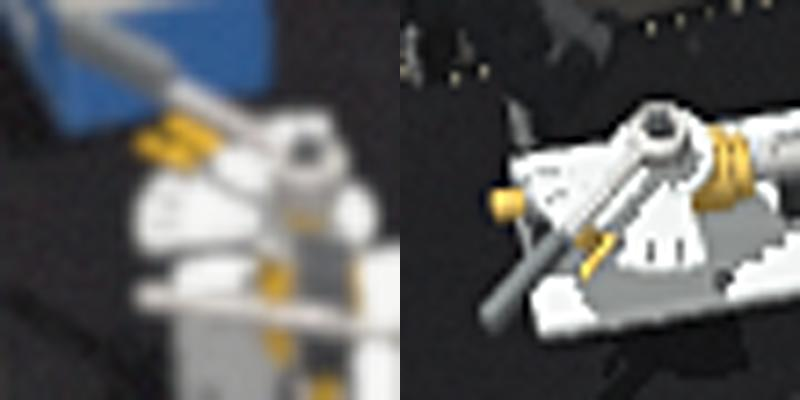

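The side crop shows the whole forked clip at (178,148) just under the lever, and the top crop shows the lever over the clip at (595,250). I'll check alignment in a rectified view at clip height.

Run:
```python
from h import *
import glob
np.set_printoptions(precision=2,suppress=True)
f=sorted(glob.glob('pics/side_lv*.png'))[-1]
out=[]
def rect(c,img,z,cx,cy,s=.0004,n=400):
    j,i=np.meshgrid(np.arange(n),np.arange(n)); X=cx+(n/2-i)*s; Y=cy+(n/2-j)*s   # up=+x, left=+y
    uv=proj(c,np.stack([X,Y,0*X+z],-1).reshape(-1,3)).reshape(n,n,2).astype(np.float32)
    return cv2.remap(img,uv[...,0],uv[...,1],cv2.INTER_LINEAR)
im=cv2.imread(f); t=cv2.imread(sorted(glob.glob('pics/top_lv*.png'))[-1])
a=rect('side',im,.0705,.49,.27); b=rect('top',t,.0705,.49,.27)
px=lambda x,y:(int(200-(y-.27)/.0004),int(200-(x-.49)/.0004))
for k,pv in((a,(.5256,.2246)),(b,(.5234,.2254))):
    for ang in(127.5,):
        A=np.radians(ang);cv2.line(k,px(*pv),px(pv[0]+.08*np.cos(A),pv[1]+.08*np.sin(A)),(0,0,255),1)
cv2.imwrite('pics/c4.png',np.hstack([a,b]))
h=cv2.cvtColor(im,cv2.COLOR_BGR2HSV).astype(int)[217:230,280:300]
print(h[...,1]*((h[...,0]>10)&(h[...,0]<35)))
```

```text
[[  0   0   0   0   0   0   0   0   0   0   0   0   0   0   0   0   0   0
    0   0]
 [  0   0   0   0   0   0   0   0   0   0   0   0   0   0   0   0   0   0
    0   0]
 [  0   0   0   0   0   0   0   0   0   3   0   0   0   0   0   0   0   0
    0   0]
 [  0   0   0   0   0   0   0   0   0  15  20  17   0   0   0   0   0   0
    0   0]
 [  0   0   0   0   0   0   0   0  74 128 118  74  37  19  13   0   0   0
   11   0]
 [  0   0   0   0   0   0  42 111 170 188 184 163 130  78  38  16  13   0
    0   7]
 [  0   0   0   0  69 140 169 174 173 183 194 189 186 164 115  42  16   0
    0   0]
 [  0   0   0   0  88 164 188 190 187 194 195 194 188 170 113  42  10   8
   11  11]
 [  0   0   0   0  60 120 169 183 186 182 188 178 150 103  44   8   2   2
    3   6]
 [  0   0   0   0   0   0  71  91 100 121 141 126  73  24   8   2   1   0
    1   2]
 [  0   0   0   0   0   0   0   6  10  22  41  43  17   3   0   0   2   1
    2   1]
 [  0   0   0   0   0   4   0   3   1   2   6   5   1   0   4   5   4   2
    0   1]
 [  0   0   0   0   0   5   3   4   1   2   1   0   0   0   0   0   3   0
    0   0]]
```

View pics/c4.png

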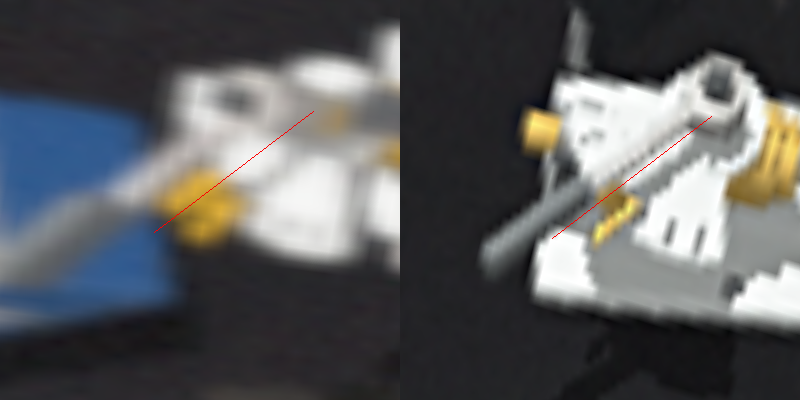

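Run:
```python
from h import *
import glob
from scipy.optimize import least_squares
def soft(img,x0,y0):
    h=cv2.cvtColor(img,cv2.COLOR_BGR2HSV).astype(float); w=np.where((h[...,0]>10)&(h[...,0]<35),np.clip((h[...,1]-40)/140,0,1),0)
    V,U=np.mgrid[y0:y0+w.shape[0],x0:x0+w.shape[1]]; return np.array([(w*U).sum(),(w*V).sum()])/w.sum(), w.sum()
side=cv2.imread(sorted(glob.glob('pics/side_lv*.png'))[-1])
cs=soft(side[218:228,282:298],282,218)
c1=cv2.imread('pics/c1.png')[:,400:]; c1=cv2.resize(c1,(130,130),interpolation=cv2.INTER_AREA)  # top crop origin (240,170)
cv2.imwrite('pics/z.png',c1)
ct=soft(c1[90:108,31:49],271,260)
print(cs,ct)
def cen(c,th,piv,r0,zlo):
    A=np.radians(th);e=np.array([np.cos(A),np.sin(A)]);n=np.array([-e[1],e[0]])
    pts=[[*(piv+e*r+n*w),z] for r in(r0-9.5,r0+9.5) for w in(-10,10) for z in(zlo,70.5)] if 0 else [[*(piv+e*r*1e-3+n*w*1e-3),z*1e-3] for r in(r0-9.5,r0+9.5) for w in(-10,10) for z in(zlo,70.5)]
    hull=cv2.convexHull(proj(c,pts).astype(np.float32)); m=cv2.moments(hull); return np.array([m['m10'],m['m01']])/m['m00'],cv2.contourArea(hull)
for zlo in(62,66):
  for c,q,pvs in(('side',cs,[(.5256,.2246),(.5245,.225)]),('top',ct,[(.5234,.2254),(.5245,.225)])):
    for pv in pvs:
        s=least_squares(lambda x:cen(c,x[0],np.array(pv),x[1],zlo)[0]-q[0],[127,60],x_scale=[1,1],diff_step=1e-3)
        print(zlo,c,pv,'theta,r',s.x,'area',cen(c,*s.x[:1],np.array(pv),s.x[1],zlo)[1],q[1])
# lever line: grip grey box model  64..116, in pixels: compare side/top ends
```

```text
(array([289.21464549, 223.71832623]), np.float64(36.87142857142857)) (array([278.70034937, 267.75705456]), np.float64(26.57857142857143))
62 side (0.5256, 0.2246) theta,r [126.59852917  64.50783016] area 42.218541585607454 36.87142857142857
62 side (0.5245, 0.225) theta,r [126.01777502  63.53466221] area 42.21819556131959 36.87142857142857
62 top (0.5234, 0.2254) theta,r [123.25295479  54.02175413] area 48.12416417011991 26.57857142857143
62 top (0.5245, 0.225) theta,r [123.98365831  54.96358503] area 48.14192111324519 26.57857142857143
66 side (0.5256, 0.2246) theta,r [128.69374386  62.17013347] area 32.36963335587643 36.87142857142857
66 side (0.5245, 0.225) theta,r [128.12426786  61.17361085] area 32.37363744270988 36.87142857142857
66 top (0.5234, 0.2254) theta,r [124.18535888  54.7743811 ] area 42.24200393399224 26.57857142857143
66 top (0.5245, 0.225) theta,r [124.89010362  55.72737689] area 42.249601054470986 26.57857142857143
```

Run:
```python
from h import *
import glob
c1=cv2.imread('pics/c1.png')[:,400:]; s1=400/130
tp=cv2.imread(sorted(glob.glob('pics/top_lv*.png'))[-1]); sd=cv2.imread(sorted(glob.glob('pics/side_lv*.png'))[-1])
pv=np.array([.5245,.225])
def box(th,z=.0705):
    A=np.radians(th);e=np.array([np.cos(A),np.sin(A)]);n=np.array([-e[1],e[0]])
    return [[*(pv+e*r+n*w),z] for r,w in((.050,-.01),(.069,-.01),(.069,.01),(.050,.01))]
def tile(img,u0,v0,u1,v1,up,c,th,pre=None):
    t=pre if pre is not None else cv2.resize(img[v0:v1,u0:u1],None,fx=up,fy=up,interpolation=cv2.INTER_CUBIC)
    for a,col in th:
        q=((proj(c,box(a))+.5-[u0,v0])*up).astype(np.int32); cv2.polylines(t,[q],True,col,1)
    return t
# c1: crop 265..290 x 257..282
pre=c1[int(87*s1):int(117*s1),int(20*s1):int(50*s1)]; pre=cv2.resize(pre,(390,390),interpolation=cv2.INTER_CUBIC)
T=[(127.5,(0,0,255))]
a=tile(None,260,257,290,287,13,'top',T,pre)
b=tile(tp,260,257,290,287,13,'top',T)
cv2.imwrite('pics/c5.png',np.hstack([a,b]))
```

```text
(no output)
```

View pics/c5.png

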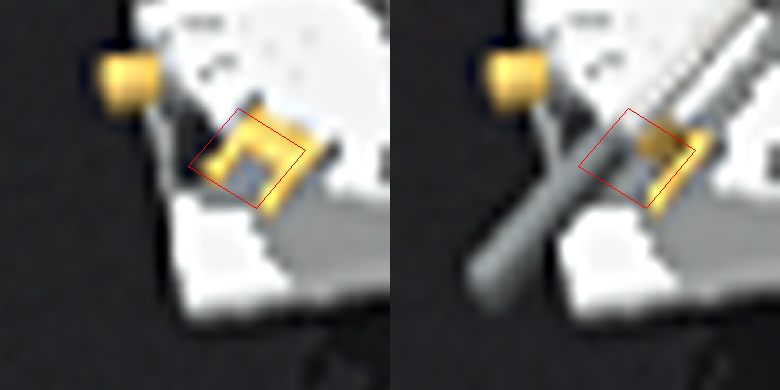

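Run:
```python
from h import *
import glob
np.set_printoptions(precision=2,suppress=True)
pv=np.array([.5245,.225])
print('hub top proj z.1',proj('top',[[*pv,.1]]),proj('side',[[*pv,.1]]))
for c,(u0,v0,u1,v1) in(('top',(260,262,285,290)),('side',(272,205,295,225))):
    im=cv2.imread(sorted(glob.glob(f'pics/{c}_lv*.png'))[-1])
    hsv=cv2.cvtColor(im,cv2.COLOR_BGR2HSV).astype(int)[v0:v1,u0:u1]
    print(c,u0,v0); 
    for r in hsv: print(' '.join(f'{x[2]:3d}{"b" if 95<x[0]<130 and x[1]>110 else "y" if x[1]>100 else "."}' for x in r))
    def cl(th,r,z=.094):
        A=np.radians(th);e=np.array([np.cos(A),np.sin(A)]);n=np.array([-e[1],e[0]]);return proj(c,[[*(pv+e*r+n*w),zz] for zz in(.094,.078) for w in(-.005,.005)])-[u0,v0]
    for r in(.07,.09,.116): print(r,cl(127.5,r).tolist())
```

```text
hub top proj z.1 [[289.77 249.92]] [[303.92 221.61]]
top 260 262
 35.  37.  35.  36.  36.  34.  30b 135y 255y 255y 251y 250y 162. 205. 255. 163. 235. 235. 249. 250. 243. 220. 232. 153. 240.
 37.  36.  36.  35.  36.  36.  33. 107y 248y 231y 216y 215y 127. 149. 240. 241. 254. 251. 251. 239. 225. 227. 136. 200. 255.
 38.  35.  35.  34.  36.  36.  32.  52. 177y 167y 152y 165y  94. 110. 131. 236. 255. 255. 238. 223. 234. 138. 198. 255. 203.
 37.  35.  35.  34.  35.  35.  34.  32.  85y  76y  62y 171.  81.  75.  61. 112. 255. 234. 226. 224. 154. 164. 255. 208. 142.
 36.  37.  36.  37.  36.  38.  36.  36.  35.  35.  21b 137. 153.  56.  31.  62. 198. 175. 230. 172. 156. 152. 175. 120. 144.
 36.  33.  35.  36.  36.  36.  37.  39.  38.  35.  27.  87. 168.  50.  64. 138. 136. 125. 156. 180. 154y 134y 114y 251y 199.
 35.  37.  35.  36.  36.  37.  35.  34.  34.  35.  28.  50. 155.  73. 139. 151. 127.  83. 105. 158y 141y 137y 124y 255y 154y
 39.  37.  36.  38.  35.  37.  34.  35.  35.  36.  32.  21. 142. 140. 152. 133.  87.  53. 120. 140. 130. 128y 255y 211y 102.
 36.  36.  35.  37.  36.  36.  38. 
[... 5093 characters left out ...]
9b  58y  54.  49.  41.  48.  91y 133y 139y 130y 159y 192y 215y 219y 209y 179y
 27.  30.  26.  31.  33.  39.  40.  35.  39.  39.  41.  40.  64. 120y 178y 193y 173y 184y 195y 191y 207y 222y 218y
0.07 [[16.216226539668128, 9.762512267110253], [13.904812646795676, 10.993447324259222], [16.366062862329272, 14.277335903570048], [14.070277470935366, 15.521129269688345]]
0.09 [[11.576896544027306, 7.58022196522063], [9.263870314875419, 8.79109319338329], [11.754560092002123, 12.071273533908595], [9.45716275915629, 13.294902510343064]]
0.116 [[5.661274706625136, 4.798060919141307], [3.346894180339291, 5.983598248615323], [5.873572008482881, 9.25823000880689], [3.5748059540119925, 10.456390731025664]]
```

In the unoccluded top crop the clip outline sits about 2.5–3 mm to the right of the 127.5° outline, with lever and model compared in the same image. The side image agrees: the clip is about 2.6° short of the lever. I'll regrip and turn the lever back by that amount.

```bash
python3 -c "
from h import *
togo([.4693,.3002,.0915],127.3)"
python3 -m inch '0 0 .9 0 0 0;0 0 .9 0 0 0;0 0 .9 0 0 0;0 0 .9 0 0 0;0 0 .9 0 0 0;0 0 .9 0 0 0;0 0 .8 0 0 0;0 0 .4 0 0 0;0 0 0 0 0 0' 0
python3 -m inch '0 0 0 0 0 0;0 0 0 0 0 0;0 0 0 0 0 0;0 0 0 0 0 0;0 0 0 0 0 0;0 0 0 0 0 0' -1 25
python3 -c "
from h import *
togo([.4693,.3002,.0915],127.3)"
```

```text
t 10.9 pos [0.4683 0.2995 0.2529] xdeg 127.23 zaxis [-5.e-04 -4.e-04 -1.e+00] turn u -0.01 shift u [-0.    0.05  6.46] open 0.502 F [-0.4 -0.1  0.8] q [-0.66  0.6   0.02  1.78 -0.02  0.76  0.01]
time_s: 11.65
ee_pos: [0.4672, 0.2989, 0.0863]
tcp_rot: [-0.001, 0.444, 0.896, -0.002]
ft_force: [-0.2, -0.3, 0.9]
opening: 0.494
finger_force: 0.0
time_s: 12.15
ee_pos: [0.4692, 0.3001, 0.0895]
tcp_rot: [0.001, 0.444, 0.896, 0.001]
ft_force: [-0.3, 0.3, 6.8]
opening: 0.111
finger_force: 28.8
t 12.15 pos [0.4692 0.3001 0.0895] xdeg 127.22 zaxis [ 0.0021  0.0016 -1.    ] turn u -0.02 shift u [-0.    0.01 -0.08] open 0.111 F [-0.3  0.3  6.8] q [-0.66  0.85  0.01  1.9  -0.01  0.39  0.01]
```

```bash
python3 -m inch '0 -.085 0 0 0 -.27;0 -.085 0 0 0 -.27;0 0 0 0 0 0;0 0 0 0 0 0;0 0 0 0 0 0'; python3 -m inch '0 0 0 0 0 0;0 0 0 0 0 0;0 0 0 0 0 0;0 0 0 0 0 0;0 0 -.5 0 0 0;0 0 -1 0 0 0;0 0 -1 0 0 0;0 0 -1 0 0 0;0 0 -1 0 0 0;0 0 -1 0 0 0;0 0 -1 0 0 0;0 0 0 0 0 0' 0
python3 lv.py
python3 - <<'E'
from h import *
import glob
tp,sd=[cv2.imread(max(glob.glob(f'pics/{c}_lv*.png'),key=lambda f:int(f.split('lv')[1][:-4]))) for c in('top','side')]
pv=np.array([.5245,.225])
def ol(t,c,u0,v0,up,th):
    A=np.radians(th);e=np.array([np.cos(A),np.sin(A)]);n=np.array([-e[1],e[0]])
    for z,rs,w,col in((.0705,(.05,.069),.01,(0,0,255)),(.094,(.064,.116),.005,(0,255,0)),(.078,(.064,.116),.005,(255,255,0))):
        q=proj(c,[[*(pv+e*r+n*s),z] for r,s in((rs[0],-w),(rs[1],-w),(rs[1],w),(rs[0],w))]); cv2.polylines(t,[((q+.5-[u0,v0])*up).astype(np.int32)],True,col,1)
    return t
b=ol(cv2.resize(tp[257:287,260:290],None,fx=13,fy=13,interpolation=cv2.INTER_CUBIC),'top',260,257,13,129.9)
s=ol(cv2.resize(sd[203:233,270:300],None,fx=13,fy=13,interpolation=cv2.INTER_CUBIC),'side',270,203,13,129.9)
cv2.imwrite('pics/c6.png',np.hstack([b,s]))
E
```

```text
time_s: 12.57
ee_pos: [0.4656, 0.2973, 0.0895]
tcp_rot: [0.001, 0.423, 0.906, 0.001]
ft_force: [-1.2, -0.1, 7.0]
opening: 0.114
finger_force: 28.9
time_s: 13.57
ee_pos: [0.4673, 0.2984, 0.2553]
tcp_rot: [0.002, 0.423, 0.906, 0.004]
ft_force: [0.4, 0.3, -0.9]
opening: 0.502
finger_force: 0.0
side lever_axis [306.1 225. ] 0.8 [0.5314 0.2276 0.086 ] r 0.007333055411583163 ang 20.084867141406008
side lever_grip [278.9 213.9] 0.57 [0.4599 0.3079 0.086 ] r 0.10502605067855393 ang 127.935275943568
side index_notch [350.4 345.8] 0.45 [ 0.5434 -0.2488  0.0705] r 0.4742125035034801 ang -87.71290803803261
side brass 31 [-0.0373  0.046 ] 0.05920912447067486 129.05136902925705
side lever 85 dir -47.21622279668028 mean [-0.0512  0.0584] 131.26374343777553
top lever_axis [290.2 252.5] 0.72 [0.5238 0.2248 0.086 ] r 0.0007233720237623734 ang -158.57884426392673
top lever_grip [273.2 270.1] 0.53 [0.4793 0.2898 0.086 ] r 0.07893258249076482 ang 124.89786708121903
top index_notch [275.5 268.2] 0.53 [0.4927 0.2806 0.0705] r 0.06398025580640833 ang 119.78181513549532
top brass 16 [-0.037   0.0409] 0.05516572662841034 132.13395057938675
top lever 92 dir 130.63695608857924 mean [-0.0503  0.0592] 130.33225231246388
```

View pics/c6.png

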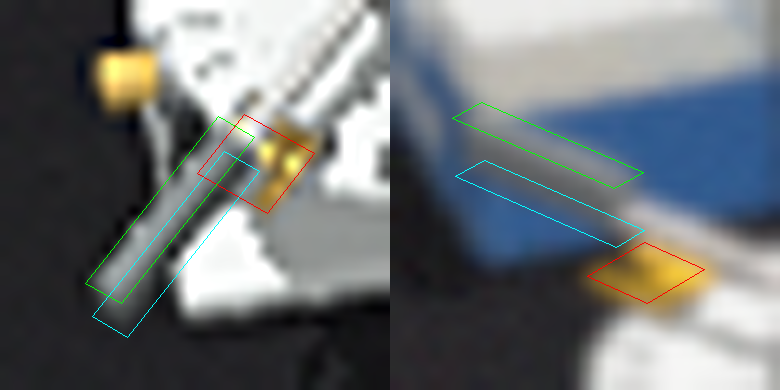

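With both outlines drawn at 129.9°, the clip (red) and the lever grip (green) match in both views, so the lever is aligned. Next is the flag; I'll measure it first.

```bash
cat > fl.py <<'E'
from h import *
np.set_printoptions(precision=4,suppress=True)
for k in range(3):
    snap('side');snap('top')
    for l in('flag_mid','flag_hole'):
        A=landmark_of('side',l);B=landmark_of('top',l)
        if A and B: print(l,round(A[0]['score'],2),round(B[0]['score'],2),*tri('side',A[0]['uv'],'top',B[0]['uv']))
for c,bx in(('side',(320,270,400,390)),('top',(370,170,450,250))):
    p,d=snap(c); P,h,uv=cloud(c,p,d,bx)
    q=P[(P[:,2]>.095)&(P[:,2]<.133)&(P[:,0]>.53)&(P[:,0]<.61)&(P[:,1]>-.27)&(P[:,1]<-.1)]
    v=np.linalg.svd(q-q.mean(0),full_matrices=0)[2]
    ed=q[q[:,2]>.12]
    print(c,len(q),'mean',q.mean(0),'n',v[2],'rect',cv2.minAreaRect((q[:,:2]*1000).astype(np.float32)),'zmax',np.percentile(q[:,2],98),'y',np.percentile(q[:,1],[2,98]),'edge',ed.mean(0),len(ed))
togo([.562,-.171,.25],100.6)
E
python3 fl.py
```

```text
flag_mid 0.67 0.64 [ 0.5621 -0.1841  0.0853] 0.009792368110413023
flag_hole 0.65 0.64 [ 0.573  -0.2239  0.0936] 0.0024084298007344923
flag_mid 0.75 0.68 [ 0.5752 -0.2184  0.1432] 0.046721488179250245
flag_hole 0.73 0.92 [ 0.5703 -0.2274  0.098 ] 0.0016847808628342906
flag_mid 0.92 0.9 [ 0.569  -0.1867  0.0916] 0.0015187962582516772
flag_hole 0.46 0.72 [ 0.4269 -0.2214  0.1582] 0.20344668839359978
side 380 mean [ 0.5633 -0.1944  0.1159] n [ 0.9793  0.1952 -0.0543] rect ((563.6226806640625, -189.33837890625), (8.511049270629883, 122.23960876464844), 10.926337242126465) zmax 0.12856797995244218 y [-0.2482 -0.1324] edge [ 0.5641 -0.1941  0.1253] 174
top 216 mean [ 0.5614 -0.1901  0.1157] n [-0.98   -0.1967  0.0299] rect ((563.4339599609375, -191.3807830810547), (12.869699478149414, 124.26651763916016), 11.44403076171875) zmax 0.13053880545927538 y [-0.25   -0.1326] edge [ 0.5623 -0.1911  0.1256] 93
t 14.97 pos [0.465  0.2969 0.2508] xdeg 129.92 zaxis [-0.      0.0001 -1.    ] turn u 5.86 shift u [-19.11   0.37   0.03] open 0.5 F [-0.7  0.1  0.2] q [-0.65  0.59  0.    1.8  -0.    0.75  0.05]
```

```bash
python3 -m inch '0 0 0 0 0 .96;0 0 0 0 0 .96;0 0 0 0 0 .96;0 0 0 0 0 .96;0 0 0 0 0 .96;0 0 0 0 0 .96;-.6 0 0 0 0 0;-.95 0 0 0 0 0;-.95 0 0 0 0 0;-.95 0 0 0 0 0;-.95 0 0 0 0 0;-.95 0 0 0 0 0;-.95 0 0 0 0 0;-.95 0 0 0 0 0;-.95 0 0 0 0 0;-.95 0 0 0 0 0;-.95 0 0 0 0 0;-.95 0 0 0 0 0;-.95 0 0 0 0 0;-.95 0 0 0 0 0'
python3 -m inch '-.95 0 0 0 0 0;-.95 0 0 0 0 0;-.95 0 0 0 0 0;-.95 0 0 0 0 0;-.95 0 0 0 0 0;-.95 0 0 0 0 0;-.6 0 0 0 0 0;0 0 0 0 0 0;0 0 0 0 0 0'
python3 -c "
from h import *
togo([.561,-.1767,.135],101.1)"
```

```text
time_s: 16.63
ee_pos: [0.5277, -0.0218, 0.2509]
tcp_rot: [0.0, 0.635, 0.772, 0.0]
ft_force: [0.3, 0.7, -0.7]
opening: 0.503
finger_force: 0.0
time_s: 17.38
ee_pos: [0.5577, -0.1758, 0.2506]
tcp_rot: [-0.0, 0.636, 0.772, 0.0]
ft_force: [0.2, 0.3, -0.4]
opening: 0.498
finger_force: 0.0
t 17.38 pos [ 0.5577 -0.1758  0.2506] xdeg 101.03 zaxis [-3.e-04  3.e-04 -1.e+00] turn u -0.01 shift u [-0.06  0.12  4.62] open 0.498 F [ 0.2  0.3 -0.4] q [ 0.18  0.64  0.08  1.7  -0.07  0.8   0.49]
```

```bash
python3 -m inch '-.06 .12 .8 0 0 0;0 0 .8 0 0 0;0 0 .8 0 0 0;0 0 .8 0 0 0;0 0 .7 0 0 0;0 0 .5 0 0 0;0 0 .2 0 0 0;0 0 0 0 0 0;0 0 0 0 0 0'
python3 -m inch '0 0 0 0 0 0;0 0 0 0 0 0;0 0 0 0 0 0;0 0 0 0 0 0;0 0 0 0 0 0;0 0 0 0 0 0;0 0 0 0 0 0' -1 60
python3 -c "
from h import *
togo([.561,-.1767,.135],101.1)"
```

```text
time_s: 18.13
ee_pos: [0.5615, -0.1751, 0.1362]
tcp_rot: [-0.0, 0.635, 0.773, 0.0]
ft_force: [0.4, 0.4, -0.6]
opening: 0.5
finger_force: 0.0
time_s: 18.72
ee_pos: [0.5618, -0.1762, 0.1368]
tcp_rot: [0.001, 0.635, 0.772, 0.001]
ft_force: [-0.3, 0.8, 6.6]
opening: 0.048
finger_force: 61.8
t 18.72 pos [ 0.5618 -0.1762  0.1368] xdeg 101.12 zaxis [ 1.9e-03 -2.0e-04 -1.0e+00] turn u 0.0 shift u [-0.01 -0.04  0.07] open 0.048 F [-0.3  0.8  6.6] q [ 0.19  0.8   0.06  1.79 -0.08  0.56  0.5 ]
```

Flag gripped. Lift it, turn it to the stand's yaw, and go to a point in front of the pin tip.

```bash
python3 -m inch '0 0 -.4 0 0 0;0 0 -.5 0 0 0;0 0 -.6 0 0 0;0 0 -.6 0 0 0;0 0 -.5 0 0 0;0 0 0 0 0 0;0 0 0 0 0 .88;0 0 0 0 0 .88;0 0 0 0 0 .88;0 0 0 0 0 .88;0 -.4 0 0 0 0;0 -.7 0 0 0 0;0 -.7 0 0 0 0;0 -.7 0 0 0 0;0 -.7 0 0 0 0;0 -.7 0 0 0 0;0 -.7 0 0 0 0;0 -.7 0 0 0 0;0 -.7 0 0 0 0;0 -.7 0 0 0 0'
python3 -m inch '.4 0 0 0 0 0;.8 0 0 0 0 0;.8 0 0 0 0 0;.8 0 0 0 0 0;.8 0 0 0 0 0;.8 0 0 0 0 0;.8 0 0 0 0 0;.8 0 0 0 0 0;.8 0 0 0 0 0;.8 0 0 0 0 0;.4 0 0 0 0 0;0 0 0 0 0 0;0 0 0 0 0 0;0 0 0 0 0 0'
cat > hg.py <<'E'
from h import *
np.set_printoptions(precision=4,suppress=True)
togo([.4187,.0458,.2018],83.5)
for k in range(2):
    p,d=snap('side','hg_side.png');t,_=snap('top','hg_top.png')
    for l in('pin_tip','flag_mid','flag_hole'):
        A=landmark_of('side',l);B=landmark_of('top',l)
        if A and B: print(l,np.round(A[0]['uv'],1),round(A[0]['score'],2),np.round(B[0]['uv'],1),round(B[0]['score'],2),*tri('side',A[0]['uv'],'top',B[0]['uv']))
        else: print(l,A[:1],B[:1])
P,h,uv=cloud('side',p,d,(230,190,340,330))
q=P[(P[:,2]>.09)&(P[:,2]<.195)&(P[:,0]>.36)&(P[:,0]<.47)&(P[:,1]>-.06)&(P[:,1]<.12)]
q=q[(q[:,0]<.44)]
v=np.linalg.svd(q-q.mean(0),full_matrices=0)[2]
print('flagcloud',len(q),q.mean(0),'n',v[2],np.percentile(q,[1,99],axis=0))
a=cv2.resize(p[190:310,220:340,::-1],(400,400),interpolation=cv2.INTER_CUBIC)
b=cv2.resize(t[180:300,310:430,::-1],(400,400),interpolation=cv2.INTER_CUBIC)
cv2.imwrite('pics/c7.png',np.hstack([a,b]))
E
python3 hg.py
```

```text
time_s: 20.38
ee_pos: [0.3936, -0.1571, 0.2006]
tcp_rot: [-0.0, 0.746, 0.666, -0.0]
ft_force: [-0.1, -1.0, -0.9]
opening: 0.049
finger_force: 60.9
time_s: 21.55
ee_pos: [0.4169, 0.0404, 0.2007]
tcp_rot: [0.0, 0.746, 0.666, -0.0]
ft_force: [0.2, 0.1, -0.3]
opening: 0.049
finger_force: 60.9
t 21.55 pos [0.4169 0.0404 0.2007] xdeg 83.45 zaxis [-0.0006 -0.0007 -1.    ] turn u -0.01 shift u [ 0.22  0.05 -0.05] open 0.049 F [ 0.2  0.1 -0.3] q [-0.34  0.55  0.2   2.23 -0.27  0.39 -0.03]
pin_tip [285.3 239.2] 0.69 [354.6 242.8] 0.96 [0.4485 0.0441 0.1651] 0.003803022117771736
flag_mid [273.7 245.4] 0.64 [364.9 252.5] 0.74 [0.4144 0.0256 0.1606] 0.0027953816271729603
flag_hole [273.7 255.2] 0.42 [377.5 250.3] 0.6 [ 0.4106 -0.0124  0.1585] 0.0011997352947281173
pin_tip [286.3 240.3] 0.76 [356. 240.] 0.91 [0.4523 0.0374 0.1675] 0.008787656262606563
flag_mid [271.4 242.8] 0.43 [362.4 254.2] 0.65 [0.4098 0.035  0.1627] 0.0027102882983464148
flag_hole [270.6 253.2] 0.69 [373.3 251.9] 0.85 [0.4067 0.0006 0.1578] 0.004043939771202442
flagcloud 172 [0.4139 0.0088 0.1771] n [-0.9914  0.1262 -0.0361] [[ 0.4034 -0.0352  0.141 ]
 [ 0.4306  0.0818  0.194 ]]
```

View pics/c7.png

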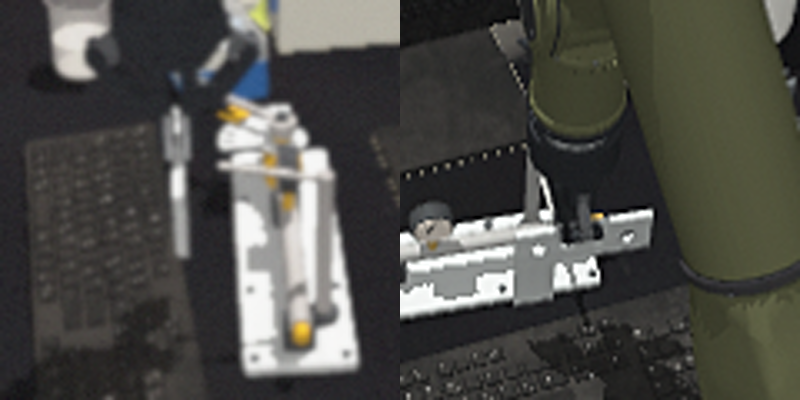

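The top crop shows the flag held level with its leg at (535,270), hole 4 at (540,250) and hole 1 at (628,238); the fingers hide holes 2 and 3. I'll locate holes 1 and 4 and the bar ends in the top image.

Run:
```python
from h import *
np.set_printoptions(precision=4,suppress=True)
t=cv2.imread('pics/hg_top.png')
g=cv2.cvtColor(t,cv2.COLOR_BGR2GRAY)
print('hole4'); print(g[249:262,344:360]); print('hole1/end'); print(g[240:260,368:390])
```

```text
hole4
[[213 237 244 248 246 249 250 254 243 226 229 236 166 113  44  17]
 [201 255 245 228 228 229 206 182 164 145 148 154 119 115  64  16]
 [151 189 167 147 148 151 134 121 122 123 124 126 125 114  66  14]
 [117 125 125 125 124 124 122 121 125 126 128 129 131 121  81   3]
 [146 126 130 130 128 124 115 181 122 127 129 132 133 130 177 186]
 [160 126 132 133 130 154 244 249 243 185 118 133 133 131 153 173]
 [162 130 135 135 133 130 252 255 255 157 119 130 130 130 126 132]
 [136 132 134 133 132 116 173 189 204 122 125 129 127 128 127 126]
 [127 130 131 131 129 124 124 125 124 126 130 129 130 126 129 134]
 [128 128 129 128 130 130 130 128 130 129 130 125 125 131 130 136]
 [126 130 132 130 132 129 128 128 130 128 126 120 144 243 241 127]
 [122 128 129 132 129 128 128 128 130 128 124 116 184 255 252 241]
 [151 129 129 130 129 127 127 129 129 128 123 115 194 251 245 253]]
hole1/end
[[ 28  35  32  33  34  34  34  34  34  35  32  33  33  34  32  33  32  31
   32  32  32  40]
 [ 27  33  33  35  32  32  34  33  33  33  32  31  28  30  28  27  24  25
   30  34  33  34]
 [ 29  28  32  33  29  30 
[... 948 characters left out ...]
2 118 123 128 131 136 124  21
   32  34  36  34]
 [141 148 139 127 127 127 127 129 128 128 126 131 135 138 117 102  96  25
   33  34  34  35]
 [130 131 132 134 134 137 136 140 118  97 100 102  87  75  59  46  52  31
   33  32  35  37]
 [131 139 119  96  98  98  88  79  59  45  45  47  33  24  25  29  34  32
   32  32  35  33]
 [102  66  57  37  37  38  35  28  31  30  30  28  31  31  33  33  35  33
   33  35  36  34]
 [146   0   7  12  13  15  20  32  36  34  32  31  34  32  33  33  33  33
   35  35  31  32]
 [228   0  13  14  32  28  29  33  38  36  33  32  35  34  35  32  33  33
   35  36  32  34]
 [255  19  22  30  35  35  33  35  37  38  38  32  34  34  32  33  33  35
   36  32  36  35]]
```

Run:
```python
from h import *
np.set_printoptions(precision=4,suppress=True)
h4,h1=[atz('top',q,.163) for q in([351.2,254.6],[378.2,250.6])]
print(h4,h1,np.linalg.norm(h4-h1),'h3',h4+(h1-h4)/3)
# pin in top picture (earlier, gripper-free) via saved top_lv
import glob
f=max(glob.glob('pics/top_lv*.png'),key=lambda f:int(f.split('lv')[1][:-4]))
g=cv2.cvtColor(cv2.imread(f),cv2.COLOR_BGR2GRAY); print(f); print(g[232:250,344:366])
pred=np.array([.4485,.0424,.163]);print('pred tip top',proj('top',pred),'post end',proj('top',pred+[.0765,-.0087,-.015]),'side',proj('side',pred),proj('side',pred+[.0765,-.0087,-.015]))
s=cv2.cvtColor(cv2.imread('pics/side0.png'),cv2.COLOR_BGR2GRAY);print(s[234:246,282:300])
```

```text
[0.4166 0.0661 0.163 ] [ 0.4059 -0.0129  0.163 ] 0.07972505493002542 h3 [0.4131 0.0398 0.163 ]
pics/top_lv137.png
[[ 33  32  27  43 113 107  44  51  54  58  60  61  62  63  63  62  65  69
   69  69  72  70]
 [ 33  32  25  43 109 113  67  47  53  56  58  60  60  62  62  65  65  65
   69  68  69  71]
 [ 31  29  25  41 109 111 104  69  50  55  58  60  61  60  62  64  64  64
   67  68  68  71]
 [ 31  30  28  42 110 109 111 103  48  53  57  58  60  61  62  64  62  65
   68  68  68  70]
 [ 32  30  26  42 110 108 111 112  37  52  56  57  58  60  61  62  63  64
   67  66  67  67]
 [ 33  30  26  41 109 109 109 110  24  49  54  55  57  60  61  62  64  62
   66  66  66  70]
 [ 31  32  22  59 110 109 111 110  19  35  48  52  56  58  60  61  62  62
   62  65  67  69]
 [ 31  30  26  66 109 110 112 110  19  47 128  46  55  56  58  61  62  62
   62  66  65  67]
 [ 30  31  22  65 108 111 111  94  18  26 220  42  48  55  58  59  61  62
   64  64  66  67]
 [ 31  32  25  65 110 111 112  83  12   1 184 111  41  53  57  58  60  61
   63  62  64  65]
 [ 24  26  17  60 109 110 109  71  28  70 111 212  35  4
[... 1004 characters left out ...]
242 241 235 217 189 144]
 [ 37  41  43  49  65  70  91 152 221 239 243 245 245 243 232 194 163 135]
 [ 42  41  50  91 132 145 149 178 226 238 238 235 235 232 218 173 150 141]
 [ 35  40  63 126 183 200 199 199 219 223 219 216 208 207 199 183 173 164]
 [ 41  37  56 101 145 158 163 168 184 191 198 205 206 207 209 202 199 192]
 [ 42  39  43  59  75  85  96 119 146 159 170 170 169 172 177 175 180 183]
 [ 41  39  40  41  42  45  56  98 138 153 154 150 145 147 148 149 151 149]
 [ 33  33  36  33  38  36  52  94 138 153 155 155 154 153 151 151 145 140]
 [ 37  36  29  27  36  33  49  92 132 152 154 155 157 155 155 153 151 144]
 [ 36  37  32  30  30  29  42  83 127 150 154 154 155 155 155 154 152 149]]
```

Hole 3 lies under the TCP and needs 6.5 mm more sideways to reach the pin axis; its height already matches. Correct that and advance slowly, watching the force.

```bash
python3 -m inch '.25 0 0 0 0 0;0 .3 0 0 0 0;0 .3 0 0 0 0;0 .3 0 0 0 0;0 0 0 0 0 0;0 0 0 0 0 0'; python3 -m inch '0 .2 0 0 0 0;0 .2 0 0 0 0;0 0 0 0 0 0;0 0 0 0 0 0';python3 -m inch '0 .2 .04 0 0 0;0 .2 .04 0 0 0;0 0 0 0 0 0;0 0 0 0 0 0'
python3 hg.py
```

```text
time_s: 22.85
ee_pos: [0.441, 0.0449, 0.2007]
tcp_rot: [0.0, 0.746, 0.666, 0.0]
ft_force: [0.3, -0.5, -0.4]
opening: 0.046
finger_force: 60.9
time_s: 23.18
ee_pos: [0.4505, 0.0439, 0.2008]
tcp_rot: [0.0, 0.746, 0.666, 0.0]
ft_force: [-0.7, 0.4, -1.4]
opening: 0.049
finger_force: 60.9
time_s: 23.52
ee_pos: [0.4605, 0.0428, 0.1987]
tcp_rot: [0.0, 0.746, 0.666, 0.0]
ft_force: [-0.1, 0.5, -0.9]
opening: 0.048
finger_force: 60.9
t 23.52 pos [0.4605 0.0428 0.1987] xdeg 83.52 zaxis [ 0.0002  0.     -1.    ] turn u 0.0 shift u [-0.07 -1.68 -0.12] open 0.048 F [-0.1  0.5 -0.9] q [-0.33  0.59  0.21  2.11 -0.26  0.46 -0.03]
pin_tip [286.2 237.1] 0.69 [357.  242.5] 0.93 [0.4474 0.0391 0.1722] 0.0034950538368434367
flag_mid [288.9 238.4] 0.45 [361.2 241.3] 0.81 [0.45   0.0268 0.1739] 0.009457094579980174
flag_hole [292.8 251.9] 0.4 [372.4 236.8] 0.69 [ 0.4569 -0.013   0.1627] 0.0012254937223169858
pin_tip [286.3 238.2] 0.72 [354.8 241.5] 0.59 [0.4508 0.0429 0.1685] 0.003418655901007437
flag_mid [291.4 245.5] 0.53 [357.4 240.3] 0.97 [0.4616 0.0307 0.1533] 0.00347334409080889
flag_hole [290.6 254.3] 0.49 [369.2 240.8] 0.86 [ 0.4533 -0.0028  0.1496] 0.00038511285710488545hg.py:13: RuntimeWarning: Mean of empty slice.
  v=np.linalg.svd(q-q.mean(0),full_matrices=0)[2]
  ret = um.true_divide(
hg.py:14: RuntimeWarning: Mean of empty slice.
  print('flagcloud',len(q),q.mean(0),'n',v[2],np.percentile(q,[1,99],axis=0))
Traceback (most recent call last):
  File "hg.py", line 14, in <module>
    print('flagcloud',len(q),q.mean(0),'n',v[2],np.percentile(q,[1,99],axis=0))
                                           ~^^^
IndexError: index 2 is out of bounds for axis 0 with size 0
```

No contact 12 mm past the tip, so the pin is through the hole. Advance along the pin, then lower until it takes the weight.

```bash
python3 -m inch '0 .22 .043 0 0 0;0 .22 .043 0 0 0;0 .22 .043 0 0 0;0 .2 .04 0 0 0;0 0 0 0 0 0;0 0 0 0 0 0'; python3 -m inch '0 0 .05 0 0 0;0 0 .04 0 0 0;0 0 0 0 0 0;0 0 0 0 0 0'; python3 -m inch '0 0 .04 0 0 0;0 0 .03 0 0 0;0 0 0 0 0 0;0 0 0 0 0 0'
```

```text
time_s: 24.82
ee_pos: [0.4818, 0.0403, 0.1944]
tcp_rot: [-0.0, 0.746, 0.666, -0.0]
ft_force: [-0.1, -0.3, -1.6]
opening: 0.049
finger_force: 60.9
time_s: 25.15
ee_pos: [0.4813, 0.0405, 0.1923]
tcp_rot: [-0.0, 0.746, 0.666, -0.0]
ft_force: [0.2, 0.6, -1.8]
opening: 0.052
finger_force: 60.9
time_s: 25.48
ee_pos: [0.4815, 0.0404, 0.1905]
tcp_rot: [-0.0, 0.746, 0.666, -0.0]
ft_force: [-0.2, -0.4, -0.3]
opening: 0.047
finger_force: 60.9
```

```bash
python3 -m inch '0 0 .04 0 0 0;0 0 0 0 0 0;0 0 0 0 0 0'; python3 -m inch '0 0 .04 0 0 0;0 0 0 0 0 0;0 0 0 0 0 0'
```

```text
time_s: 25.73
ee_pos: [0.4816, 0.0404, 0.1897]
tcp_rot: [-0.0, 0.746, 0.666, 0.0]
ft_force: [-0.3, 0.2, 2.4]
opening: 0.048
finger_force: 61.4
time_s: 25.98
ee_pos: [0.4816, 0.0404, 0.1893]
tcp_rot: [0.0, 0.746, 0.666, 0.0]
ft_force: [-2.1, -0.0, 9.6]
opening: 0.046
finger_force: 62.4
```

The pin carries the flag. Ease off slightly, open gently, wait for any swing to settle, and lift clear.

```bash
python3 -m inch '0 0 -.03 0 0 0;0 0 0 0 0 0;0 0 0 0 0 0;0 0 0 0 0 0' -1 20; python3 -m inch '0 0 0 0 0 0;0 0 0 0 0 0;0 0 0 0 0 0;0 0 0 0 0 0;0 0 0 0 0 0;0 0 0 0 0 0;0 0 0 0 0 0;0 0 0 0 0 0;0 0 0 0 0 0;0 0 0 0 0 0;0 0 0 0 0 0;0 0 0 0 0 0' -.2 20
cat > fc.py <<'E'
from h import *
np.set_printoptions(precision=4,suppress=True)
togo([.48,.04,.19],83.5)
p,d=snap('side','fs.png');snap('top','ft.png')
for l in('flag_mid','flag_hole'):
    A=landmark_of('side',l);B=landmark_of('top',l)
    if A and B: print(l,round(A[0]['score'],2),round(B[0]['score'],2),*tri('side',A[0]['uv'],'top',B[0]['uv']))
P,h,uv=cloud('side',p,d,(250,190,340,330))
q=P[(P[:,2]>.05)&(P[:,2]<.195)&(P[:,0]>.44)&(P[:,0]<.512)&(P[:,1]>-.06)&(P[:,1]<.03)&~((abs(P[:,2]-.155)<.0)) ]
print(len(q),q.mean(0),np.percentile(q,[1,50,99],axis=0))
for lo in(-.05,-.03,-.01,.01):
    k=q[(q[:,1]>lo)&(q[:,1]<lo+.02)]
    if len(k): print('y',lo,len(k),'x',np.median(k[:,0]),'z',k[:,2].min(),k[:,2].max())
E
python3 fc.py
```

```text
time_s: 26.32
ee_pos: [0.4816, 0.0405, 0.1895]
tcp_rot: [0.0, 0.746, 0.666, 0.0]
ft_force: [-0.8, 1.0, 5.4]
opening: 0.044
finger_force: 61.7
time_s: 27.32
ee_pos: [0.4815, 0.0405, 0.1893]
tcp_rot: [-0.0, 0.746, 0.666, 0.0]
ft_force: [-0.1, 0.0, -0.4]
opening: 0.4
finger_force: 0.0
t 27.32 pos [0.4815 0.0405 0.1893] xdeg 83.53 zaxis [ 0.      0.0001 -1.    ] turn u 0.01 shift u [-0.03 -0.06 -0.03] open 0.4 F [-0.1  0.  -0.4] q [-0.31  0.63  0.21  2.06 -0.26  0.48 -0.02]
flag_mid 0.58 0.69 [0.4703 0.0281 0.1493] 0.012184188732805875
flag_hole 0.62 0.8 [ 0.4765 -0.001   0.1423] 0.003219539531132166
197 [ 0.4865 -0.0024  0.1287] [[ 0.4666 -0.0342  0.0503]
 [ 0.4818 -0.0017  0.1561]
 [ 0.5095  0.0297  0.1942]]
y -0.05 44 x 0.46953267595111214 z 0.052108111732712625 0.181014822693029
y -0.03 36 x 0.4773331031214475 z 0.05041241284101258 0.18263163496931975
y -0.01 46 x 0.49444030664261074 z 0.050273364353770694 0.18260715878642889
y 0.01 71 x 0.499394328720264 z 0.050057077410975113 0.19466619853110545
```

Released and hanging, with no force on the gripper. Lift straight up and away, then check that the flag is level and still and that the lever hasn't moved.

```bash
python3 -m inch '0 0 -.2 0 0 0;0 0 -.3 0 0 0;0 0 -.5 0 0 0;0 0 -.7 0 0 0;0 0 -.7 0 0 0;0 0 -.7 0 0 0;0 0 -.7 0 0 0;0 0 -.7 0 0 0;0 -.6 -.4 0 0 0;0 -.8 0 0 0 0;0 -.8 0 0 0 0;0 0 0 0 0 0;0 0 0 0 0 0'
cat > fc2.py <<'E'
from h import *
np.set_printoptions(precision=4,suppress=True)
print(read_state()['time_s'])
p,d=snap('side','fs2.png');snap('top','ft2.png')
for l in('flag_mid','flag_hole'):
    A=landmark_of('side',l);B=landmark_of('top',l)
    if A and B: print(l,round(A[0]['score'],2),round(B[0]['score'],2),*tri('side',A[0]['uv'],'top',B[0]['uv']))
P,h,uv=cloud('side',p,d,(250,190,340,330))
for lo in np.arange(-.05,.1,.015):
    k=P[(P[:,1]>lo)&(P[:,1]<lo+.015)&(P[:,0]>.455)&(P[:,0]<.508)&(P[:,2]>.13)]
    if len(k)>2: print('y',round(lo,3),len(k),'x',np.median(k[:,0]),'zmax',k[:,2].max())
t=cv2.imread('pics/ft2.png'); g=cv2.cvtColor(t,cv2.COLOR_BGR2GRAY)
# top edge of flag in top picture: expected level edge line
for z in (.18,):
    e0=np.array([.4815,.0405]);ey=np.array([.113,.9936])
    print('expected edge px',proj('top',[[*(e0+ey*s),z] for s in(-.073,0,.047)]))
E
python3 fc2.py; python3 fc2.py | head -3
python3 -c "
import cv2;g=cv2.cvtColor(cv2.imread('pics/ft2.png'),cv2.COLOR_BGR2GRAY)
for v in range(222,262): print(v,' '.join('%3d'%x for x in g[v,332:386:2]))"
```

```text
time_s: 28.7
ee_pos: [0.4263, 0.0468, 0.3126]
tcp_rot: [-0.0, 0.746, 0.666, 0.001]
ft_force: [-0.4, 0.5, 0.5]
opening: 0.398
finger_force: 0.0
28.7
flag_mid 0.6 0.84 [0.4812 0.0362 0.152 ] 0.001878125331341262
flag_hole 0.76 0.74 [0.4797 0.001  0.1517] 0.004007582884211684
y -0.035 59 x 0.47367184202021634 zmax 0.18029622521007657
y -0.02 17 x 0.47660023783162975 zmax 0.18179882097139327
y -0.005 22 x 0.4750730597500519 zmax 0.18066814227710587
y 0.01 21 x 0.4774514108970462 zmax 0.18160199298784116
y 0.025 44 x 0.483389841601633 zmax 0.18082011377013177
y 0.04 32 x 0.4771225599526355 zmax 0.3020916069391973
y 0.055 14 x 0.48374854593358524 zmax 0.1819538529603221
y 0.07 15 x 0.4821003693242438 zmax 0.18058342130943206
expected edge px [[376.8525 227.32  ]
 [352.6075 231.2915]
 [336.8779 233.8667]]
29.0
flag_hole 0.49 0.95 [ 0.4721 -0.0068  0.1428] 0.004723312643834763
y -0.035 55 x 0.4715149015061527 zmax 0.1815893809872935
222  54  54  52  53  55  49  44  29   9  45  42  32  27  33  49  51  69  71  31  34  33  33  33  32  33  34  33
223  56  58  57  49  44  34  26  63  94 193  55  
[... 3618 characters left out ...]
  24  36  36  33  33  33  34
256 247 253 255 200 136 137 139 141 143 140 141 145 146 145  98 133 141 143  52  24  19  36  38  33  34  33  33
257 255 255 191 164 142 144 146 146 146 145 143 142 140 142 140 149 142 129 144  16  21  24  39  31  34  35  33
258 191 196 137 142 147 147 145 144 142 142 138 133 130 132 140 133 127 239 228  12  31  32  39  34  31  34  33
259 138 139 146 145 147 144 141 138 131 130 127 237 232 239 134 246 237 251 255  25  33  36  36  36  34  32  33
260 146 144 144 143 142 135 131 124 236 233 233 248 244 250 131 255 245 251 254  19  34  34  33  40  33  36  35
261 145 140 133 133 131 242 236 232 246 244 244 240 240 243 122 255 241 204 136  10  34  34  34  41  33  36  31
```

The flag hangs level: its top edge reads 0.180–0.182 m along the whole bar. The pin comes through the third hole. A quick check that it is still, then hand in.

```bash
python3 -m inch '0 0 0 0 0 0;0 0 0 0 0 0;0 0 0 0 0 0;0 0 0 0 0 0;0 0 0 0 0 0;0 0 0 0 0 0'
python3 - <<'E'
from h import *
p0=cv2.imread('pics/ft2.png').astype(int); p,_=snap('top'); print('flag diff',np.abs(p[:,:,::-1].astype(int)-p0)[226:262,330:380].mean(), 'static ref',np.abs(p[:,:,::-1].astype(int)-p0)[226:262,400:440].mean())
l=cv2.imread('pics/top_lv137.png').astype(int)
print('lever diff',np.abs(p[:,:,::-1].astype(int)-l)[258:285,262:290].mean())
print(hand_in())
E
```

```text
time_s: 29.8
ee_pos: [0.4269, 0.0467, 0.3118]
tcp_rot: [-0.0, 0.746, 0.666, 0.0]
ft_force: [0.9, -0.4, 0.1]
opening: 0.394
finger_force: 0.0
flag diff 1.3416666666666666 static ref 0.9590277777777778
lever diff 1.029541446208113
the job is handed in; nothing more can be done
None
```

I turned the lever to line up with the index clip as far as the camera views can show (within about 1°), then hung the flag level and still by its third hole, and handed the job in at about 30 s.

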